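Thread the lid home on a core-sample pot and lock it

TASK

The screw lid of the sample pot has only been set down on top of its thread. Without lifting it off, turn it by its bar backward (counter-clockwise seen from above) until it drops a step, then forward (clockwise) until it stops fully home; only then swing the locking lever round to its stop, so that its nose lies over the lid's rim. Leave the cores and tools where they are.

Things in the scene. Friction and masses are not known exactly. Their poses are not given: they have to be found in the camera images.
- pot: Grey round sample pot, 102 mm across, bolted on a dark steel base plate (150 x 215 mm, 12 mm thick) that cannot move. Origin: on the pot's axis at table level; z up. The locking lever's pivot stands 85 mm from the axis along the pot's +y. Its neck (top at 141 mm) has a three-start thread with end stops, hidden under the lid.
- lid_bar (a point): Centre of the grip bar on top of the round aluminium screw lid (90 mm across, 41 mm tall, loose). The bar is 64 mm long, 14 mm thick, 30 mm tall, centred on the lid's axis; this point is at half its height, 15 mm above the lid's flat top. Own x runs along the bar, z up. Height above the table: 180.5 mm at the start, about 169.5 mm once dropped, 166 mm home. Turning needs 0.1 to 0.2 N m.
- lid: The lid, 0.45 kg; origin 56 mm below lid_bar, same axes. Home (0 rad): its x along the pot's x. It starts 0.19 to 0.96 rad counter-clockwise of home, three inner lugs resting on top of the thread; clockwise jams there. Counter-clockwise, past 1.26 rad, it falls 11 mm by its weight if the grip lets it; stop at 1.74. Then clockwise turning draws it down 3.4 mm to a firm stop: home.
- latch (a joint): Turn of the dark steel locking lever about its upright pivot, rad. 0: parked, nose to the pot's +x, peg to its -x. Grows clockwise seen from above, to a stop at 1.571, locked: nose over the lid's rim, peg out along the pot's +y. Starts at 0 to 0.35, stays where left (about 1.5 N at the peg). Underside 153 mm above the table, 2 mm over the rim of a lid that is home; a higher lid is in its way.
- latch_peg (a point): Half-way up the round upright steel peg on the lever's outer end, by which the lever is held or pushed: peg 16 mm thick, standing 36 mm above the lever's flat top (which is 161 mm above the table), 58 mm from the pivot. This point is 179 mm above the table.
- pot_pivot (a point): On the locking lever's pivot axis, 157 mm above the table. The lever is 118 mm long (nose 51.5 mm, other end 66.5 mm from the pivot), 16 mm wide, 8 mm thick, with a 26 mm hub round the pivot up to 166 mm above the table.
- core_a_mid (a point): Bystander: concrete core 68 mm across, 85 mm tall; point at its middle, half-way up. Leave it alone.
- core_b_mid (a point): Bystander: concrete core 68 mm across, 70 mm tall; point at its middle, half-way up. Leave it alone.
- core_c_mid (a point): Bystander: concrete core 68 mm across, 90 mm tall; point at its middle, half-way up. Leave it alone.
- core_d_mid (a point): Bystander: concrete core 68 mm across, 75 mm tall; point at its middle, half-way up. Leave it alone.
- wrench_mid (a point): Bystander: steel wrench 190 mm long, lying flat; point at its middle, half-way up. Leave it alone.
- hammer_mid (a point): Bystander: hammer 260 mm long, lying; point at its middle, half-way up. Leave it alone.
- marker_mid (a point): Bystander: marker pen 140 mm long, 18 mm thick, lying; point at its middle, half-way up. Leave it alone.
There are look-alikes about, which are no part of the job. What is shaped like the lid but blue, orange or purple is not meant.

How it is judged:
By the outcome, as a careful person would: the job done as asked, in the order asked, and still so for the second after the job is handed in, with the robot touching nothing.
It also fails if it takes over 54 s, if anything falls off the work surface, if the arm or the gripper's body presses on something with over 40 N, if the wrist force passes 120 N, or if a joint passes its speed limit or range.

ROBOT

A 6-joint arm with a two-finger parallel gripper is mounted at the origin on the work surface. World frame = base frame: x ahead of the robot, y to its left, z up, the work surface at z = 0. Lengths are in m, angles in rad, forces in N, time in s.
With the tool pointing down it reaches from about 0.3 to 0.875 m from the base axis. Payload 6.4 kg.
Tool frame: the origin (TCP) lies midway between the tips of the shut fingers; the grasp point (between the pads) lies 19 mm behind it; z points along the fingers, y is the line along which they close (so a half turn about z gives the same grasp; the last joint's range is limited). The gripper opens to 88 mm and grips with 3 to 60 N. Pads are 18 mm wide; open, the fingers measure 123 mm over their backs; the gripper's body (75 mm by 187 mm) begins 45 mm behind the grasp point.
Start: joints at [-1.429, 0.181, 1.607, -0, 1.354, -0.206], TCP at [0.196, -0.541, 0.199] pointing down, gripper open.
Joint ranges: [-2.99, 2.99], [-0.89, 2.07], [0.3, 2.58], [-1.14, 4.28], [0, 2.63], [-3.12, 3.12]. Speed limits (rad/s): [2.57, 2.57, 3.01, 3.14, 3.14, 3.14].

INTERFACE

Orientations are given as [roll, pitch, yaw] about the fixed x, y, z axes, in that order (R = Rz(yaw) Ry(pitch) Rx(roll)).
In Python, from workcell import arm gives the robot as it stands. The module is installed in compiled form; this text tells all that it offers.
- The arm moves only by the tool play_rows, never from a script. Its argument "motion" is a list of rows, each an object of numbers: "wx", "wy", "wz": the turn, a rotation vector about the world's x, y, z in degrees; "x", "y", "z": the shift along the world's x, y, z in mm; "fingers": the finger opening in mm, from 0 to 88.1. A call has 1 to 20 rows; each row shifts and turns the commanded pose from where the row before left it; what a row does not reach is not made up. A row lasts 1/10 s, in which the tool goes at most 50 mm and 8.59 degrees, less where a joint would pass 70% of its speed; a pose out of reach is approached as far as the arm can. A call with a gripper value outside its range is refused whole. The fingers move at their own pace and stop on an object; "force" is the grip in N (left out, the last holds). Time passes only in rows, so rows that do not move let the fingers close. It gives the time, the measured TCP pose, the force, the opening and the grip force at its end, in the units of the state.
- arm.observe(): the state, without advancing time (a new reading comes with each control period).
- arm.get_image(name): name is "scene" or "top"; returns a dict with "frame" (480x640x3 uint8, blue, green, red), "fx", "fy", "cx", "cy" (pixels), "xyz" and "rotation" of the camera in the world. Camera axes: x right, y up, looking along -z (the intrinsics and any distortion apply to the point x, -y, -z); pixel columns grow to the right and rows downward; lengths in m; the calibration is good to about 2 mm. A picture is of the moment at which its call begins. There is no depth.
- arm.close_job(): hands the job in; it is judged then, once.
The state is a dict: "time_s": time; "qpos": joint angles; "joint_vel": joint speeds; "joint_torque": joint torques, N m; "eef_pos": TCP position; "orientation": TCP orientation; "contact_force": force on the tool from outside, world axes, zero at the start; "moment": the same for the moment, N m; "grip_width": finger opening in m; "grasp_force": force on a finger pad.
Only numpy, scipy, OpenCV 4.12 (cv2) and the standard library are available. Lean on these libraries where they do the work, as an engineer would, in place of code of your own. Each camera call takes 0.05 s, during which the arm holds its last target. There are 200 camera calls.

## Working session

There is one attempt and no reset: what is moved stays moved. The work goes in short steps, Python scripts to look and compute and a tool call to move; the robot and the scene stay as the last step left them, time stands still between calls to the robot, and variables do not carry over. Pictures are saved under pics/ and viewed, at most 10 in all, crops included, and the job is handed in when it is done.

Besides the shell and the picture viewer there is one more tool, called after "Emit:" as a command line: name --argument value ..., lists and objects as JSON in quotes. play_rows: Moves the arm, as the interface text tells. Its arguments: {"type":"object","properties":{"motion":{"type":"array","items":{"type":"object","properties":{"wx":{"type":"number"},"wy":{"type":"number"},"wz":{"type":"number"},"x":{"type":"number"},"y":{"type":"number"},"z":{"type":"number"},"fingers":{"type":"number"}}}},"force":{"type":"number"}},"required":["motion"]}

```bash
mkdir -p pics; python3 - <<'E'
from workcell import arm
import cv2,pickle
for n in("scene","top"):
    d=arm.get_image(n); cv2.imwrite(f"pics/{n}0.png",d["frame"]); pickle.dump(d,open(n+".pkl","wb"))
    print(n,{k:v for k,v in d.items() if k!="frame"})
print(arm.observe())
E
```

```text
scene {'fx': 593.5168561460762, 'fy': 593.5168561460762, 'cx': 309.42398099044914, 'cy': 245.1556469459521, 'xyz': array([1.63046393, 0.30537115, 1.25354417]), 'rotation': array([ 0.80688073, -0.01259102,  1.86483049])}
top {'fx': 547.9814366732609, 'fy': 547.9814366732609, 'cx': 317.80559808957344, 'cy': 245.45988063678087, 'xyz': array([ 0.38271347, -0.00306848,  1.40968301]), 'rotation': array([ 0.11708087,  0.01864812, -1.55111689])}
{'time_s': 0.1, 'qpos': array([-1.42931291e+00,  1.81448450e-01,  1.60786979e+00, -2.00971216e-05,
        1.35380771e+00, -2.06274094e-01]), 'joint_vel': array([ 0.00019546,  0.00051935, -0.00160798,  0.00092053,  0.00223276,
        0.00145918]), 'joint_torque': array([ 1.92919024e-04, -4.34825206e+01, -3.42696404e+01,  7.03898957e-02,
        3.40369286e-02, -3.48718925e-05]), 'eef_pos': array([ 0.19590229, -0.5400376 ,  0.19822904]), 'orientation': array([-3.14008784e+00, -2.94838633e-04,  3.47761626e-01]), 'contact_force': array([ 0.1568995 ,  0.35282529, -0.76946725]), 'moment': array([ 0.00150011, -0.00408998,  0.02230106]), 'grasp_force': 0.0, 'grip_width': 0.08825621025230283}
```

View pics/scene0.png

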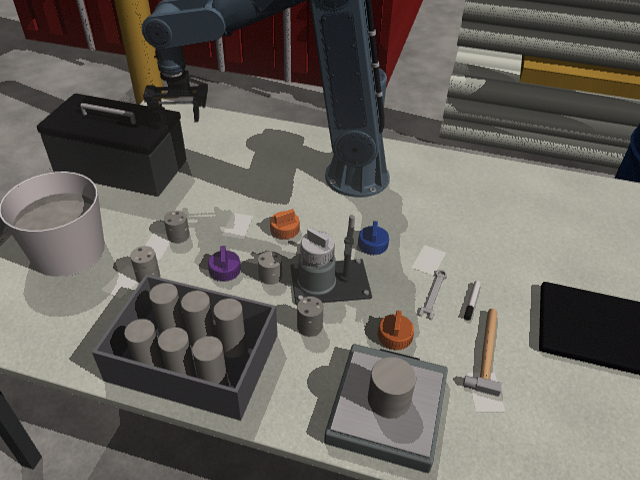

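View pics/top0.png

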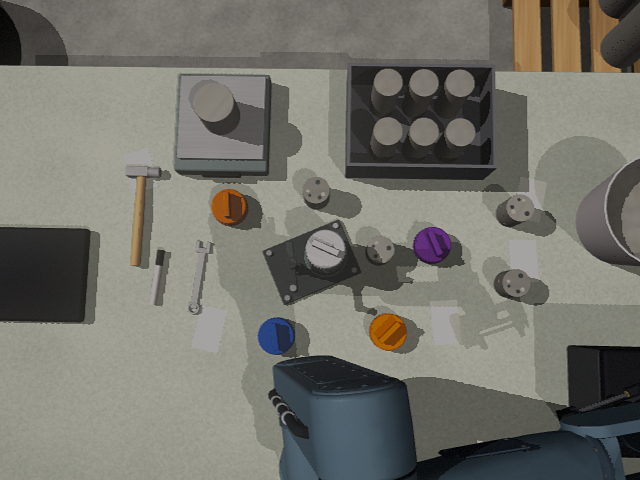

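The pot with the silver lid is at top (325,250) and scene (317,245). The look-alikes in the top view are orange (229,207), orange (388,331), purple (432,245) and blue (276,336). Only the silver one is aluminium, sits on the grey pot and has a base plate and lever, so I'll confirm it in crops.

```bash
python3 - <<'E'
import cv2
a=cv2.imread("pics/top0.png")[205:315,250:400]; cv2.imwrite("pics/topc.png",cv2.resize(a,None,fx=5.33,fy=5.33,interpolation=cv2.INTER_CUBIC))
a=cv2.imread("pics/scene0.png")[205:315,250:400]; cv2.imwrite("pics/scenec.png",cv2.resize(a,None,fx=5.33,fy=5.33,interpolation=cv2.INTER_CUBIC))
E
```

```text
(no output)
```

View pics/topc.png

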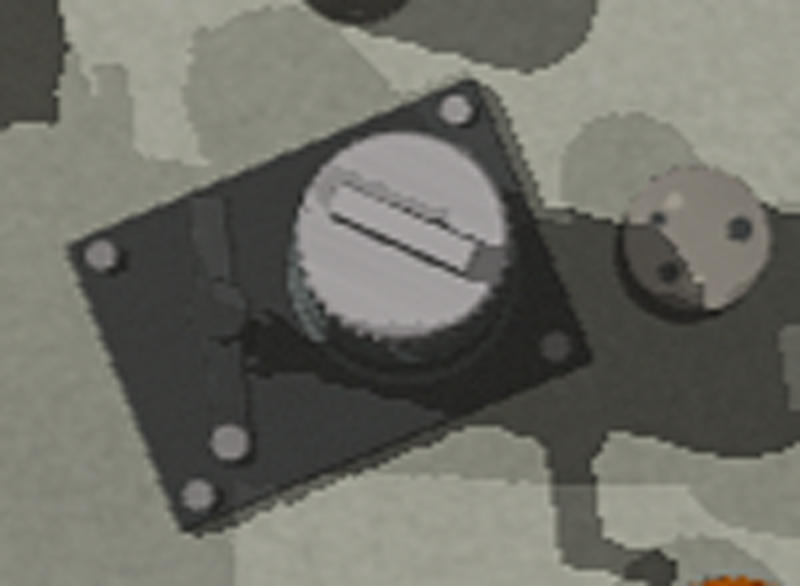

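View pics/scenec.png

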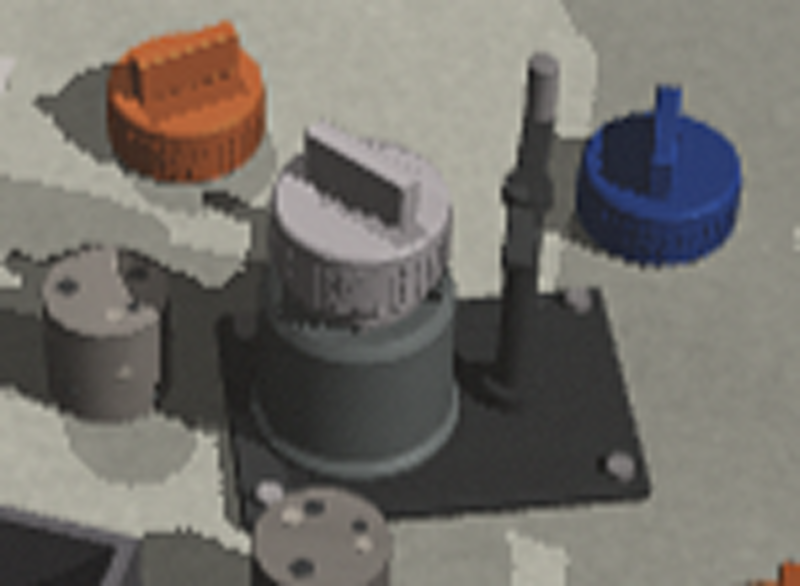

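The crops confirm it: the silver lid sits on the grey pot. In the top crop its centre is at (403,234), the hub at (228,296), the peg top at (230,442) and the nose at (208,200). Next I'll fit the pose.

```bash
cat > h.py <<'E'
import numpy as np,pickle,cv2
from scipy.spatial.transform import Rotation as R
C={n:pickle.load(open(""+n+".pkl","rb")) for n in("scene","top")}
def proj(n,P):
    c=C[n];p=R.from_euler("xyz",c["rotation"]).inv().apply(np.atleast_2d(P)-c["xyz"])
    return np.c_[c["cx"]+c["fx"]*p[:,0]/-p[:,2],c["cy"]-c["fy"]*p[:,1]/-p[:,2]]
def ray(n,uv,z):
    c=C[n];u,v=uv;d=R.from_euler("xyz",c["rotation"]).apply([(u-c["cx"])/c["fx"],-(v-c["cy"])/c["fy"],-1])
    return c["xyz"]+d*(z-c["xyz"][2])/d[2]
def cr(u,v,o=(250,205),k=5.33): return (o[0]+(u+.5)/k-.5,o[1]+(v+.5)/k-.5)
E
python3 - <<'E'
from h import *
np.set_printoptions(precision=4,suppress=True)
T=lambda u,v,z:ray("top",cr(u,v),z); S=lambda u,v,z:ray("scene",cr(u,v),z)
pl=np.array([T(*q,.012) for q in((475,82),(70,245),(185,530),(590,358))])
print("plate",pl[:,:2].tolist(),pl.mean(0))
print("long edge ang",np.degrees(np.arctan2(*(pl[1]-pl[0])[1::-1])),np.degrees(np.arctan2(*(pl[2]-pl[3])[1::-1])), [np.linalg.norm(pl[i]-pl[i-1]) for i in range(4)])
print("lidc",T(403,234,.1655),S(363,195,.1655))
print("hub",T(228,296,.166),"pegtop",T(230,442,.197),S(544,62,.197),"nose",T(208,200,.161))
b=np.array([T(*q,.1955) for q in((343,180),(482,240),(468,277),(330,213))])
print("bar",b.mean(0),np.degrees(np.arctan2(*(b[1]-b[0])[1::-1])),np.degrees(np.arctan2(*(b[2]-b[3])[1::-1])),[np.linalg.norm(b[i]-b[i-1]) for i in range(4)])
s=np.array([S(*q,.1955) for q in((311,123),(412,184))]); print("scene bar",s,np.degrees(np.arctan2(*(s[1]-s[0])[1::-1])))
E
```

```text
plate [[0.6137402577839591, -0.02642633676692966], [0.5309162639071102, 0.16756156075249648], [0.3953584370784647, 0.10836777142722713], [0.4809556407080568, -0.08345468360228202]] [0.5052 0.0415 0.012 ]
long edge ang 113.12027422158035 114.04792925126631 [np.float64(0.14451292978404132), np.float64(0.21092917850719395), np.float64(0.14791831904530764), np.float64(0.21005412522193873)]
lidc [0.5219 0.006  0.1655] [0.518  0.0059 0.1655]
hub [0.4938 0.0803 0.166 ] pegtop [0.4303 0.0759 0.197 ] [0.4276 0.0748 0.197 ] nose [0.5357 0.0904 0.161 ]
bar [0.5213 0.0047 0.1955] -112.49905888246019 -113.98989073005099 [np.float64(0.014947396875453373), np.float64(0.06345357359980004), np.float64(0.01661145175561305), np.float64(0.0636775767530124)]
scene bar [[ 0.5063 -0.0252  0.1955]
 [ 0.5339  0.0348  0.1955]] 65.32667960568564
```

Emit:
play_rows --motion '[{"z": 40,"fingers": 44},{"z": 40,"x": 10,"y": 18},{"x": 24,"y": 40,"wz": 3.4},{"x": 24,"y": 40,"wz": 3.4},{"x": 24,"y": 40,"wz": 3.4},{"x": 24,"y": 40,"wz": 3.4},{"x": 24,"y": 40,"wz": 3.4},{"x": 24,"y": 40,"wz": 3.4},{"x": 24,"y": 40,"wz": 3.4},{"x": 24,"y": 40,"wz": 3.4},{"x": 24,"y": 40,"wz": 3.4},{"x": 24,"y": 40,"wz": 3.4},{"x": 24,"y": 40,"wz": 3.4},{"x": 24,"y": 40,"wz": 3.4},{"x": 24,"y": 40,"wz": 3.4},{"x": 2,"y": 7,"wz": 2.4},{}]'

```text
invalid input at $.motion[0]: expected keys wx, wy, wz, x, y, z, fingers
```

Emit:
play_rows --motion '[{"x": 0,"y": 0,"z": 40,"wx": 0,"wy": 0,"wz": 0,"fingers": 44},{"x": 10,"y": 18,"z": 40,"wx": 0,"wy": 0,"wz": 0,"fingers": 44},{"x": 24,"y": 40,"z": 0,"wx": 0,"wy": 0,"wz": 3.4,"fingers": 44},{"x": 24,"y": 40,"z": 0,"wx": 0,"wy": 0,"wz": 3.4,"fingers": 44},{"x": 24,"y": 40,"z": 0,"wx": 0,"wy": 0,"wz": 3.4,"fingers": 44},{"x": 24,"y": 40,"z": 0,"wx": 0,"wy": 0,"wz": 3.4,"fingers": 44},{"x": 24,"y": 40,"z": 0,"wx": 0,"wy": 0,"wz": 3.4,"fingers": 44},{"x": 24,"y": 40,"z": 0,"wx": 0,"wy": 0,"wz": 3.4,"fingers": 44},{"x": 24,"y": 40,"z": 0,"wx": 0,"wy": 0,"wz": 3.4,"fingers": 44},{"x": 24,"y": 40,"z": 0,"wx": 0,"wy": 0,"wz": 3.4,"fingers": 44},{"x": 24,"y": 40,"z": 0,"wx": 0,"wy": 0,"wz": 3.4,"fingers": 44},{"x": 24,"y": 40,"z": 0,"wx": 0,"wy": 0,"wz": 3.4,"fingers": 44},{"x": 24,"y": 40,"z": 0,"wx": 0,"wy": 0,"wz": 3.4,"fingers": 44},{"x": 24,"y": 40,"z": 0,"wx": 0,"wy": 0,"wz": 3.4,"fingers": 44},{"x": 24,"y": 40,"z": 0,"wx": 0,"wy": 0,"wz": 3.4,"fingers": 44},{"x": 2,"y": 7,"z": 0,"wx": 0,"wy": 0,"wz": 2.4,"fingers": 44},{"x": 0,"y": 0,"z": 0,"wx": 0,"wy": 0,"wz": 0,"fingers": 44},{"x": 0,"y": 0,"z": 0,"wx": 0,"wy": 0,"wz": 0,"fingers": 44}]'

```text
time_s: 1.9
eef_pos: [0.5194, 0.0038, 0.2786]
orientation: [-3.141, 0.001, 1.16]
contact_force: [-0.1, -0.6, -0.1]
grip_width: 0.044
grasp_force: 0.0
```

Emit:
play_rows --motion '[{"x": 1,"y": 1.5,"z": -35,"wx": 0,"wy": 0,"wz": 0,"fingers": 44},{"x": 0,"y": 0,"z": -35,"wx": 0,"wy": 0,"wz": 0,"fingers": 44},{"x": 0,"y": 0,"z": -25,"wx": 0,"wy": 0,"wz": 0,"fingers": 44},{"x": 0,"y": 0,"z": -12,"wx": 0,"wy": 0,"wz": 0,"fingers": 44},{"x": 0,"y": 0,"z": 0,"wx": 0,"wy": 0,"wz": 0,"fingers": 44},{"x": 0,"y": 0,"z": 0,"wx": 0,"wy": 0,"wz": 0,"fingers": 44}]'

```text
time_s: 2.5
eef_pos: [0.5216, 0.005, 0.1732]
orientation: [3.14, -0.0, 1.16]
contact_force: [0.2, -0.8, 1.1]
grip_width: 0.0439
grasp_force: 0.0
```

```bash
python3 - <<'E'
from workcell import arm
import cv2
a=arm.get_image("scene")["frame"][185:315,230:400]; a=cv2.resize(a,None,fx=4.6,fy=4.6,interpolation=cv2.INTER_CUBIC)
cv2.imwrite("pics/s1.png",a); o=arm.observe(); print(o["eef_pos"],o["contact_force"])
E
```

```text
[0.52204351 0.00513737 0.17372822] [ 0.77586799 -0.13250952  0.42568514]
```

View pics/s1.png

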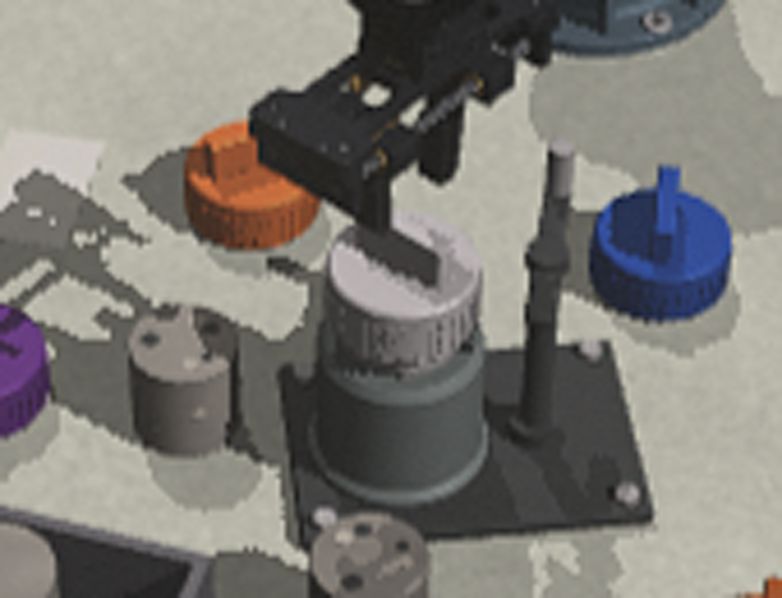

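```bash
python3 - <<'E'
from h import *
from workcell import arm
o=arm.observe(); p=o["eef_pos"]; r=R.from_euler("xyz",o["orientation"])
print(o["orientation"])
f=lambda P:((proj("scene",P)-[230,185])*4.6).round().tolist()
for w in(-.031,-.022,0,.022,.031): print(w,f(p+r.apply([0,w,0])),f(p+r.apply([0,w,-.06])))
c=np.array([.5203,.0053,.1655]);print("lid",f(c),"bar ends",[f(c+[0.032*s*np.cos(1.16),.032*s*np.sin(1.16),.03]) for s in(-1,1)])
E
```

```text
[ 3.13894879e+00 -4.95494450e-04  1.16005069e+00]
-0.031 [[435.0, 225.0]] [[438.0, 147.0]]
-0.022 [[425.0, 233.0]] [[428.0, 155.0]]
0 [[400.0, 252.0]] [[403.0, 175.0]]
0.022 [[376.0, 272.0]] [[378.0, 194.0]]
0.031 [[366.0, 280.0]] [[367.0, 202.0]]
lid [[401.0, 261.0]] bar ends [[[360.0, 198.0]], [[446.0, 248.0]]]
```

The near fingertip shows at (380,232), but projecting the TCP puts it at about (372,275). I'll check that with the top view and an overlay before closing.

```bash
python3 - <<'E'
from h import *
from workcell import arm
o=arm.observe(); p=o["eef_pos"]; r=R.from_euler("xyz",o["orientation"]); im=[]
for n,x0,y0 in(("scene",280,165),("top",285,190)):
    a=arm.get_image(n)["frame"]; k=5
    a=cv2.resize(a[y0:y0+110,x0:x0+80],None,fx=k,fy=k,interpolation=cv2.INTER_CUBIC)
    a=cv2.convertScaleAbs(a,alpha=1.6,beta=25)
    for w,c in((-.022,(0,0,255)),(0,(0,255,0)),(.022,(255,0,0))):
        for z in(0,-.064):
            q=(proj(n,p+r.apply([0,w,z]))[0]-[x0,y0])*k
            cv2.drawMarker(a,tuple(map(int,q)),c,cv2.MARKER_CROSS,12,1)
    im.append(a)
cv2.imwrite("pics/ov.png",np.hstack(im)); print(p)
E
```

```text
[0.52204351 0.00513737 0.17372822]
```

View pics/ov.png

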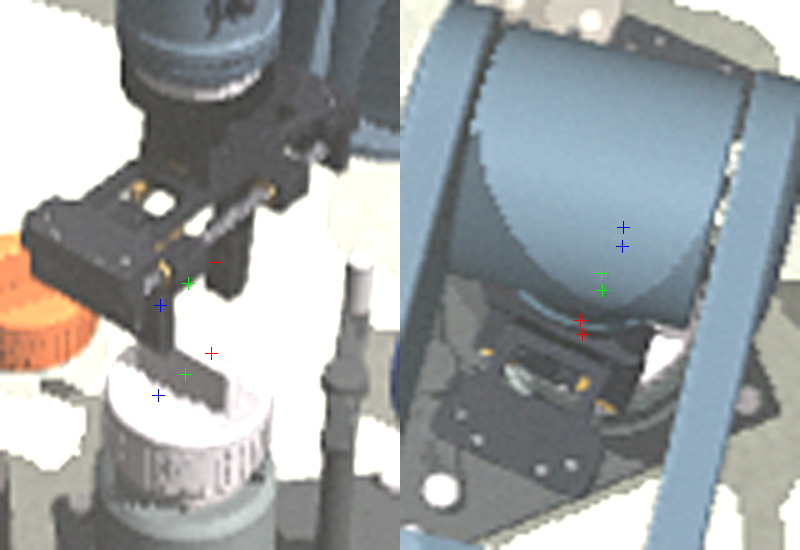

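```bash
python3 - <<'E'
from h import *
from workcell import arm
p=np.array([.1959,-.54004,.19823]); r=R.from_euler("xyz",[-3.14,0,.34776])
for w in(-.053,0,.053): print(w,proj("scene",p+r.apply([0,w,0])),proj("scene",p+r.apply([0,w,-.064])))
print("flange px",proj("scene",p+r.apply([0,0,-.2])))
a=cv2.imread("pics/scene0.png")[60:160,130:240]
cv2.imwrite("pics/st.png",cv2.resize(cv2.convertScaleAbs(a,alpha=1.8,beta=30),None,fx=5,fy=5,interpolation=cv2.INTER_CUBIC))
E
```

```text
-0.053 [[198.78379236 131.80389085]] [[196.36595535 114.29581328]]
0 [[182.06514194 132.14189405]] [[179.24413569 114.61865065]]
0.053 [[165.30306585 132.48077519]] [[162.07677783 114.94234666]]
flange px [[172.77734178  74.44886942]]
```

View pics/st.png

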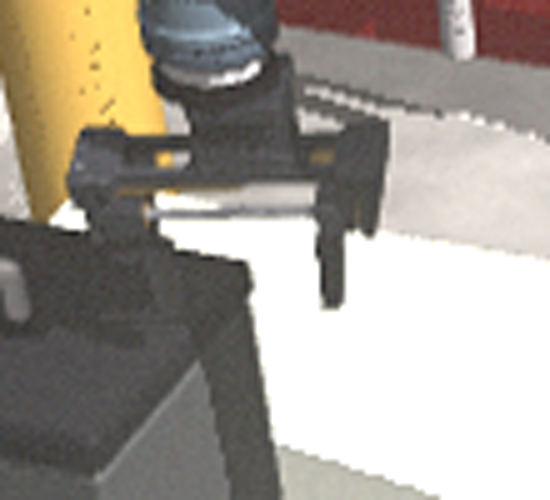

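In the start picture the right fingertip is at crop (332,306), also about 35 mm above where the stated TCP projects. So either the tool offset is real or the picture is off. Closing gently here will show which: about 14 mm means I have the bar, 0 means I'm above it.

Emit:
play_rows --motion '[{"x": -1.5,"y": 0,"z": 0,"wx": 0,"wy": 0,"wz": 0,"fingers": 8},{"x": 0,"y": 0,"z": 0,"wx": 0,"wy": 0,"wz": 0,"fingers": 8},{"x": 0,"y": 0,"z": 0,"wx": 0,"wy": 0,"wz": 0,"fingers": 8},{"x": 0,"y": 0,"z": 0,"wx": 0,"wy": 0,"wz": 0,"fingers": 8},{"x": 0,"y": 0,"z": 0,"wx": 0,"wy": 0,"wz": 0,"fingers": 8},{"x": 0,"y": 0,"z": 0,"wx": 0,"wy": 0,"wz": 0,"fingers": 8}]' --force 8

```text
time_s: 3.25
eef_pos: [0.5195, 0.006, 0.172]
orientation: [-3.141, 0.0, 1.161]
contact_force: [-0.0, -0.2, -0.1]
grip_width: 0.0078
grasp_force: 0.0
```

The fingers shut to 7.8 mm with no contact, so the tips really are above the bar. I'll measure the closed tip's real offset.

```bash
python3 - <<'E'
from h import *
from workcell import arm
o=arm.observe(); p=o["eef_pos"]; r=R.from_euler("xyz",o["orientation"]); print(p,o["orientation"])
x0,y0,k=285,205,10
a=arm.get_image("scene")["frame"][y0:y0+60,x0:x0+70]
a=cv2.convertScaleAbs(cv2.resize(a,None,fx=k,fy=k,interpolation=cv2.INTER_CUBIC),alpha=1.8,beta=40)
for z,c in((0,(0,255,0)),(-.03,(0,0,255))):
    q=(proj("scene",p+r.apply([0,0,z]))[0]-[x0,y0]+.5)*k; print(z,q)
    cv2.drawMarker(a,tuple(map(int,q)),c,cv2.MARKER_CROSS,14,1)
cv2.imwrite("pics/cl.png",a)
E
```

```text
[0.51945957 0.00597704 0.17195442] [-3.14144900e+00  3.77545527e-05  1.16121601e+00]
0 [331.2619676  352.92004227]
-0.03 [333.78582202 269.7052835 ]
```

View pics/cl.png

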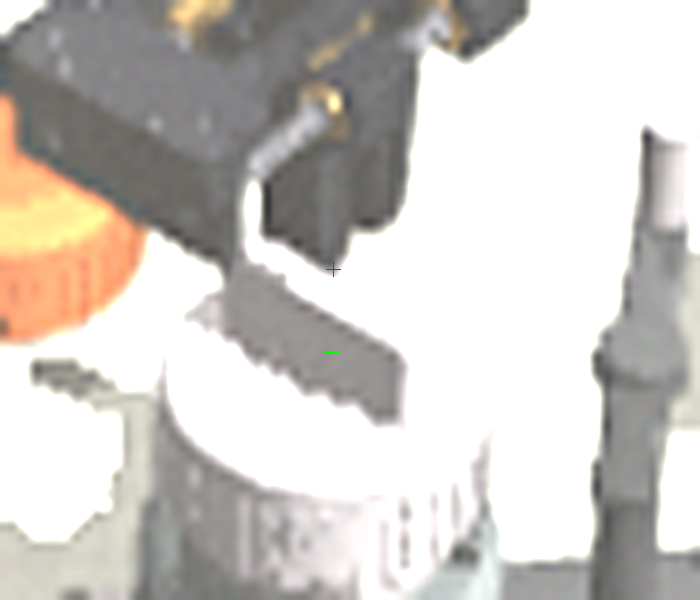

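```bash
python3 - <<'E'
from h import *
y=np.array([.917,-.399])
for Zb in(.22,.24,.26,.28,.30):
    for d in (.02,):
        A=ray("top",(306,284.4),Zb+d)[:2]+.0935*y; B=ray("scene",(298,225),Zb)[:2]-.0935*y
        print(Zb,A.round(4),B.round(4))
for dz in(0,.03,.04,.045,.05): # closed tip lowest corner
    print(dz,(ray("scene",(285+34.2-.5,205+26.8-.5),.172+dz)[:2]-.015*y-.009*np.array([.399,.917])).round(4))
E
```

```text
0.22 [0.5216 0.0077] [ 0.4445 -0.008 ]
0.24 [0.5206 0.0069] [ 0.4658 -0.0012]
0.26 [0.5197 0.006 ] [0.4871 0.0055]
0.28 [0.5188 0.0052] [0.5084 0.0123]
0.3 [0.5179 0.0044] [0.5297 0.0191]
0 [ 0.4691 -0.0029]
0.03 [0.5009 0.0056]
0.04 [0.5115 0.0084]
0.045 [0.5167 0.0098]
0.05 [0.522  0.0113]
```

Both views agree that xy is right and the tips sit about 45 mm above the reported TCP height. I'll open and descend carefully.

Emit:
play_rows --motion '[{"x": 0.5,"y": -0.5,"z": 0,"wx": 0,"wy": 0,"wz": 0,"fingers": 44},{"x": 0,"y": 0,"z": 0,"wx": 0,"wy": 0,"wz": 0,"fingers": 44},{"x": 0,"y": 0,"z": 0,"wx": 0,"wy": 0,"wz": 0,"fingers": 44},{"x": 0,"y": 0,"z": -8,"wx": 0,"wy": 0,"wz": 0,"fingers": 44},{"x": 0,"y": 0,"z": -8,"wx": 0,"wy": 0,"wz": 0,"fingers": 44},{"x": 0,"y": 0,"z": -5,"wx": 0,"wy": 0,"wz": 0,"fingers": 44},{"x": 0,"y": 0,"z": -3,"wx": 0,"wy": 0,"wz": 0,"fingers": 44},{"x": 0,"y": 0,"z": 0,"wx": 0,"wy": 0,"wz": 0,"fingers": 44}]'

```text
time_s: 4.1
eef_pos: [0.5195, 0.0055, 0.1472]
orientation: [-3.14, 0.0, 1.161]
contact_force: [0.0, 0.1, -0.3]
grip_width: 0.0443
grasp_force: 0.0
```

Emit:
play_rows --motion '[{"x": 0,"y": 0,"z": -3,"wx": 0,"wy": 0,"wz": 0,"fingers": 44},{"x": 0,"y": 0,"z": -3,"wx": 0,"wy": 0,"wz": 0,"fingers": 44}]'

```text
time_s: 4.3
eef_pos: [0.5203, 0.0053, 0.1421]
orientation: [3.141, -0.0, 1.161]
contact_force: [0.4, 0.3, 0.0]
grip_width: 0.0439
grasp_force: 0.0
```

Emit:
play_rows --motion '[{"x": 0,"y": 0,"z": -2,"wx": 0,"wy": 0,"wz": 0,"fingers": 8},{"x": 0,"y": 0,"z": 0,"wx": 0,"wy": 0,"wz": 0,"fingers": 8},{"x": 0,"y": 0,"z": 0,"wx": 0,"wy": 0,"wz": 0,"fingers": 8},{"x": 0,"y": 0,"z": 0,"wx": 0,"wy": 0,"wz": 0,"fingers": 8},{"x": 0,"y": 0,"z": 0,"wx": 0,"wy": 0,"wz": 0,"fingers": 8}]' --force 8

```text
time_s: 4.8
eef_pos: [0.5205, 0.0053, 0.1403]
orientation: [3.14, -0.0, 1.161]
contact_force: [1.8, -0.2, 0.2]
grip_width: 0.0138
grasp_force: 8.0
```

I have the bar at 13.8 mm. I'll grip deeper and harder, then turn counter-clockwise 45° (from about 0.75 to 1.54 rad).

Emit:
play_rows --motion '[{"x": 0,"y": 0,"z": 0,"wx": 0,"wy": 0,"wz": 0,"fingers": 22},{"x": 0,"y": 0,"z": 0,"wx": 0,"wy": 0,"wz": 0,"fingers": 22},{"x": 0,"y": 0,"z": -3,"wx": 0,"wy": 0,"wz": 0,"fingers": 22},{"x": 0,"y": 0,"z": -3,"wx": 0,"wy": 0,"wz": 0,"fingers": 22},{"x": 0,"y": 0,"z": 0,"wx": 0,"wy": 0,"wz": 0,"fingers": 8},{"x": 0,"y": 0,"z": 0,"wx": 0,"wy": 0,"wz": 0,"fingers": 8},{"x": 0,"y": 0,"z": 0,"wx": 0,"wy": 0,"wz": 0,"fingers": 8},{"x": 0,"y": 0,"z": 0,"wx": 0,"wy": 0,"wz": 0,"fingers": 8}]' --force 35

```text
time_s: 5.6
eef_pos: [0.52, 0.0053, 0.1337]
orientation: [-3.142, 0.0, 1.161]
contact_force: [2.7, -1.5, -5.8]
grip_width: 0.0137
grasp_force: 34.9
```

```bash
python3 - <<'E'
from workcell import arm
o=arm.observe(); print({k:o[k] for k in("eef_pos","contact_force","moment","grip_width","grasp_force","qpos")})
E
```

```text
{'eef_pos': array([0.51998299, 0.00528878, 0.13367406]), 'contact_force': array([ 2.65484535, -1.54407671, -5.76321524]), 'moment': array([-0.30761302, -0.55081717,  0.03003872]), 'grip_width': 0.013725788940290333, 'grasp_force': 34.93500124895945, 'qpos': array([-2.18216685e-01,  1.28637062e-01,  1.80630052e+00, -2.01340554e-04,
        1.20671317e+00,  1.91640474e-01])}
```

Emit:
play_rows --motion '[{"x": 0,"y": 0,"z": -0.5,"wx": 0,"wy": 0,"wz": 0,"fingers": 8},{"x": 0,"y": 0,"z": -0.5,"wx": 0,"wy": 0,"wz": 0,"fingers": 8},{"x": 0,"y": 0,"z": 0,"wx": 0,"wy": 0,"wz": 0,"fingers": 8}]'

```text
time_s: 5.9
eef_pos: [0.5202, 0.0053, 0.1334]
orientation: [3.141, 0.0, 1.161]
contact_force: [1.0, -1.4, -0.3]
grip_width: 0.0138
grasp_force: 34.9
```

Neutral vertical force. Now turning counter-clockwise.

Emit:
play_rows --motion '[{"x": 0,"y": 0,"z": 0,"wx": 0,"wy": 0,"wz": 3,"fingers": 8},{"x": 0,"y": 0,"z": 0,"wx": 0,"wy": 0,"wz": 3,"fingers": 8},{"x": 0,"y": 0,"z": 0,"wx": 0,"wy": 0,"wz": 3,"fingers": 8},{"x": 0,"y": 0,"z": 0,"wx": 0,"wy": 0,"wz": 3,"fingers": 8},{"x": 0,"y": 0,"z": 0,"wx": 0,"wy": 0,"wz": 3,"fingers": 8}]'

```text
time_s: 6.4
eef_pos: [0.5206, 0.0052, 0.1335]
orientation: [3.14, 0.0, 1.425]
contact_force: [2.3, -2.2, -0.3]
grip_width: 0.0141
grasp_force: 34.9
```

```bash
python3 - <<'E'
from workcell import arm
o=arm.observe(); print({k:o[k] for k in("eef_pos","orientation","contact_force","moment","grip_width","grasp_force")})
E
```

```text
{'eef_pos': array([0.5205741 , 0.00515182, 0.13349603]), 'orientation': array([3.14015851e+00, 2.76482778e-04, 1.42473260e+00]), 'contact_force': array([ 2.26119243, -2.17700863, -0.31452863]), 'moment': array([-0.3929425 , -0.48132267, -0.122881  ]), 'grip_width': 0.01405595879572044, 'grasp_force': 34.93430083617568}
```

Emit:
play_rows --motion '[{"x": 0,"y": 0,"z": 0,"wx": 0,"wy": 0,"wz": 3,"fingers": 8},{"x": 0,"y": 0,"z": 0,"wx": 0,"wy": 0,"wz": 3,"fingers": 8},{"x": 0,"y": 0,"z": 0,"wx": 0,"wy": 0,"wz": 3,"fingers": 8},{"x": 0,"y": 0,"z": 0,"wx": 0,"wy": 0,"wz": 3,"fingers": 8},{"x": 0,"y": 0,"z": 0,"wx": 0,"wy": 0,"wz": 3,"fingers": 8},{"x": 0,"y": 0,"z": 0,"wx": 0,"wy": 0,"wz": 3,"fingers": 8},{"x": 0,"y": 0,"z": 0,"wx": 0,"wy": 0,"wz": 3,"fingers": 8},{"x": 0,"y": 0,"z": 0,"wx": 0,"wy": 0,"wz": 3,"fingers": 8},{"x": 0,"y": 0,"z": 0,"wx": 0,"wy": 0,"wz": 3,"fingers": 8},{"x": 0,"y": 0,"z": 0,"wx": 0,"wy": 0,"wz": 3,"fingers": 8},{"x": 0,"y": 0,"z": 0,"wx": 0,"wy": 0,"wz": 0,"fingers": 8}]'

```text
time_s: 7.5
eef_pos: [0.521, 0.0051, 0.1331]
orientation: [3.14, 0.001, 1.948]
contact_force: [4.2, -1.4, -5.5]
grip_width: 0.0138
grasp_force: 35.0
```

```bash
python3 - <<'E'
from workcell import arm
o=arm.observe(); print({k:o[k] for k in("eef_pos","orientation","contact_force","moment","grip_width","grasp_force")})
E
```

```text
{'eef_pos': array([0.52095103, 0.00509347, 0.13306554]), 'orientation': array([3.13968076e+00, 1.23266670e-03, 1.94762944e+00]), 'contact_force': array([ 4.18093091, -1.44179322, -5.50954667]), 'moment': array([-0.41116073, -1.1186583 , -0.02332459]), 'grip_width': 0.013784719513909721, 'grasp_force': 34.962014308111975}
```

The vertical force is now −5.5 N, the lid's weight, so the lugs are past the thread gaps. I'll release so it drops, then follow down 11 mm.

Emit:
play_rows --motion '[{"x": 0,"y": 0,"z": 0,"wx": 0,"wy": 0,"wz": 0,"fingers": 26},{"x": 0,"y": 0,"z": 0,"wx": 0,"wy": 0,"wz": 0,"fingers": 26},{"x": 0,"y": 0,"z": 0,"wx": 0,"wy": 0,"wz": 0,"fingers": 26},{"x": 0,"y": 0,"z": 0,"wx": 0,"wy": 0,"wz": 0,"fingers": 26},{"x": 0,"y": 0,"z": 0,"wx": 0,"wy": 0,"wz": 0,"fingers": 26}]'

```text
time_s: 8.0
eef_pos: [0.5199, 0.0055, 0.1331]
orientation: [-3.142, -0.0, 1.947]
contact_force: [-0.1, 0.6, 0.6]
grip_width: 0.0258
grasp_force: 0.0
```

```bash
python3 - <<'E'
from workcell import arm
import cv2
o=arm.observe(); print({k:o[k] for k in("eef_pos","contact_force","grip_width")})
a=arm.get_image("scene")["frame"][205:275,275:365]
cv2.imwrite("pics/dr.png",cv2.convertScaleAbs(cv2.resize(a,None,fx=8,fy=8,interpolation=cv2.INTER_CUBIC),alpha=1.3,beta=20))
E
```

```text
{'eef_pos': array([0.51991788, 0.00549864, 0.13306888]), 'contact_force': array([-0.08309323,  0.57868688,  0.6273811 ]), 'grip_width': 0.02584123090628364}
```

View pics/dr.png

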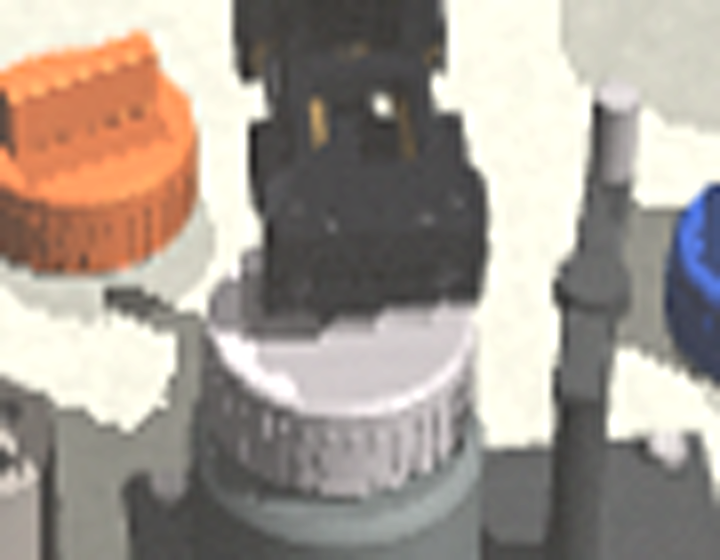

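The lid's front top edge moved from row ~254 to ~257, which fits the 11 mm drop. I'll follow down and regrip.

Emit:
play_rows --motion '[{"x": 0,"y": 0,"z": -4,"wx": 0,"wy": 0,"wz": 0,"fingers": 26},{"x": 0,"y": 0,"z": -4,"wx": 0,"wy": 0,"wz": 0,"fingers": 26},{"x": 0,"y": 0,"z": -3,"wx": 0,"wy": 0,"wz": 0,"fingers": 26},{"x": 0,"y": 0,"z": 0,"wx": 0,"wy": 0,"wz": 0,"fingers": 8},{"x": 0,"y": 0,"z": 0,"wx": 0,"wy": 0,"wz": 0,"fingers": 8},{"x": 0,"y": 0,"z": 0,"wx": 0,"wy": 0,"wz": 0,"fingers": 8},{"x": 0,"y": 0,"z": 0,"wx": 0,"wy": 0,"wz": 0,"fingers": 8},{"x": 0,"y": 0,"z": 0,"wx": 0,"wy": 0,"wz": 0,"fingers": 8}]' --force 35

```text
time_s: 8.85
eef_pos: [0.5201, 0.0055, 0.1218]
orientation: [3.141, -0.0, 1.947]
contact_force: [3.0, 0.4, -5.1]
grip_width: 0.0135
grasp_force: 34.8
```

```bash
cat > st.py <<'E'
from workcell import arm
o=arm.observe(); print({k:o[k].round(3) if hasattr(o[k],"round") else o[k] for k in("time_s","eef_pos","orientation","contact_force","moment","grip_width","grasp_force")})
E
python3 st.py
```

```text
{'time_s': 8.85, 'eef_pos': array([0.52 , 0.005, 0.122]), 'orientation': array([ 3.141, -0.   ,  1.947]), 'contact_force': array([ 2.973,  0.35 , -5.068]), 'moment': array([-0.03 , -0.641, -0.003]), 'grip_width': 0.013511690086001555, 'grasp_force': 34.80110693213646}
```

Emit:
play_rows --motion '[{"x": 0,"y": 0,"z": -0.5,"wx": 0,"wy": 0,"wz": 0,"fingers": 8},{"x": 0,"y": 0,"z": -0.5,"wx": 0,"wy": 0,"wz": 0,"fingers": 8},{"x": 0,"y": 0,"z": 0,"wx": 0,"wy": 0,"wz": -3,"fingers": 8},{"x": 0,"y": 0,"z": -0.1,"wx": 0,"wy": 0,"wz": -3,"fingers": 8},{"x": 0,"y": 0,"z": -0.1,"wx": 0,"wy": 0,"wz": -3,"fingers": 8},{"x": 0,"y": 0,"z": -0.1,"wx": 0,"wy": 0,"wz": -3,"fingers": 8},{"x": 0,"y": 0,"z": -0.1,"wx": 0,"wy": 0,"wz": -3,"fingers": 8},{"x": 0,"y": 0,"z": -0.1,"wx": 0,"wy": 0,"wz": -3,"fingers": 8}]'

```text
time_s: 9.65
eef_pos: [0.5201, 0.005, 0.1214]
orientation: [3.141, 0.001, 1.631]
contact_force: [-1.4, -0.3, 4.1]
grip_width: 0.0138
grasp_force: 34.8
```

```bash
python3 st.py
```

```text
{'time_s': 9.65, 'eef_pos': array([0.52 , 0.005, 0.121]), 'orientation': array([3.141e+00, 1.000e-03, 1.631e+00]), 'contact_force': array([-1.405, -0.295,  4.121]), 'moment': array([-0.013,  0.273,  0.221]), 'grip_width': 0.013798087683165122, 'grasp_force': 34.82457067351788}
```

Emit:
play_rows --motion '[{"x": 0,"y": 0,"z": -0.1,"wx": 0,"wy": 0,"wz": -3,"fingers": 8},{"x": 0,"y": 0,"z": -0.1,"wx": 0,"wy": 0,"wz": -3,"fingers": 8},{"x": 0,"y": 0,"z": -0.1,"wx": 0,"wy": 0,"wz": -3,"fingers": 8},{"x": 0,"y": 0,"z": -0.1,"wx": 0,"wy": 0,"wz": -3,"fingers": 8},{"x": 0,"y": 0,"z": -0.1,"wx": 0,"wy": 0,"wz": -3,"fingers": 8}]'

```text
time_s: 10.15
eef_pos: [0.5199, 0.0055, 0.1209]
orientation: [-3.141, -0.0, 1.369]
contact_force: [-1.4, 1.2, 4.3]
grip_width: 0.0136
grasp_force: 34.8
```

```bash
python3 st.py
```

```text
{'time_s': 10.15, 'eef_pos': array([0.52 , 0.006, 0.121]), 'orientation': array([-3.141, -0.   ,  1.369]), 'contact_force': array([-1.422,  1.232,  4.254]), 'moment': array([0.335, 0.314, 0.184]), 'grip_width': 0.013569368318340398, 'grasp_force': 34.81645632069558}
```

Emit:
play_rows --motion '[{"x": 0,"y": 0,"z": -0.1,"wx": 0,"wy": 0,"wz": -3,"fingers": 8},{"x": 0,"y": 0,"z": -0.1,"wx": 0,"wy": 0,"wz": -3,"fingers": 8},{"x": 0,"y": 0,"z": -0.1,"wx": 0,"wy": 0,"wz": -3,"fingers": 8},{"x": 0,"y": 0,"z": -0.1,"wx": 0,"wy": 0,"wz": -3,"fingers": 8},{"x": 0,"y": 0,"z": -0.1,"wx": 0,"wy": 0,"wz": -3,"fingers": 8},{"x": 0,"y": 0,"z": -0.1,"wx": 0,"wy": 0,"wz": -3,"fingers": 8},{"x": 0,"y": 0,"z": -0.1,"wx": 0,"wy": 0,"wz": -3,"fingers": 8},{"x": 0,"y": 0,"z": -0.1,"wx": 0,"wy": 0,"wz": -3,"fingers": 8},{"x": 0,"y": 0,"z": -0.1,"wx": 0,"wy": 0,"wz": -3,"fingers": 8},{"x": 0,"y": 0,"z": -0.1,"wx": 0,"wy": 0,"wz": -3,"fingers": 8},{"x": 0,"y": 0,"z": -0.1,"wx": 0,"wy": 0,"wz": -3,"fingers": 8},{"x": 0,"y": 0,"z": -0.1,"wx": 0,"wy": 0,"wz": -3,"fingers": 8},{"x": 0,"y": 0,"z": -0.1,"wx": 0,"wy": 0,"wz": -3,"fingers": 8},{"x": 0,"y": 0,"z": -0.1,"wx": 0,"wy": 0,"wz": -3,"fingers": 8},{"x": 0,"y": 0,"z": -0.1,"wx": 0,"wy": 0,"wz": -3,"fingers": 8}]'

```text
time_s: 11.65
eef_pos: [0.52, 0.0071, 0.1185]
orientation: [-3.139, -0.002, 0.583]
contact_force: [2.5, 6.0, -1.7]
grip_width: 0.0136
grasp_force: 34.9
```

```bash
python3 st.py
```

```text
{'time_s': 11.65, 'eef_pos': array([0.52 , 0.007, 0.119]), 'orientation': array([-3.139e+00, -2.000e-03,  5.830e-01]), 'contact_force': array([ 2.475,  5.972, -1.716]), 'moment': array([ 1.289, -0.531,  0.114]), 'grip_width': 0.01364976222794523, 'grasp_force': 34.930331502109766}
```

Emit:
play_rows --motion '[{"x": 0,"y": 0,"z": -0.1,"wx": 0,"wy": 0,"wz": -2,"fingers": 8},{"x": 0,"y": 0,"z": -0.1,"wx": 0,"wy": 0,"wz": -2,"fingers": 8},{"x": 0,"y": 0,"z": -0.1,"wx": 0,"wy": 0,"wz": -2,"fingers": 8},{"x": 0,"y": 0,"z": -0.1,"wx": 0,"wy": 0,"wz": -2,"fingers": 8},{"x": 0,"y": 0,"z": 0,"wx": 0,"wy": 0,"wz": -1,"fingers": 8},{"x": 0,"y": 0,"z": 0,"wx": 0,"wy": 0,"wz": -1,"fingers": 8}]' --force 45

```text
time_s: 12.25
eef_pos: [0.5218, 0.0059, 0.1187]
orientation: [3.14, -0.004, 0.411]
contact_force: [7.4, 2.8, -4.7]
grip_width: 0.0135
grasp_force: 45.1
```

```bash
python3 st.py
```

```text
{'time_s': 12.25, 'eef_pos': array([0.522, 0.006, 0.119]), 'orientation': array([ 3.14 , -0.004,  0.411]), 'contact_force': array([ 7.442,  2.837, -4.675]), 'moment': array([ 0.674, -1.427,  0.528]), 'grip_width': 0.013485033844651622, 'grasp_force': 45.12972788885236}
```

Emit:
play_rows --motion '[{"x": 0,"y": 0,"z": -0.2,"wx": 0,"wy": 0,"wz": -1,"fingers": 8},{"x": 0,"y": 0,"z": 0,"wx": 0,"wy": 0,"wz": -1,"fingers": 8},{"x": 0,"y": 0,"z": 0,"wx": 0,"wy": 0,"wz": 0,"fingers": 8}]'

```text
time_s: 12.55
eef_pos: [0.5218, 0.006, 0.1186]
orientation: [3.141, -0.004, 0.377]
contact_force: [7.5, 4.1, -4.0]
grip_width: 0.014
grasp_force: 46.0
```

```bash
python3 st.py
```

```text
{'time_s': 12.55, 'eef_pos': array([0.522, 0.006, 0.119]), 'orientation': array([ 3.141, -0.004,  0.377]), 'contact_force': array([ 7.543,  4.097, -3.986]), 'moment': array([ 0.709, -1.403,  0.904]), 'grip_width': 0.014047369074436974, 'grasp_force': 45.979840563304606}
```

Torque rose to 0.9 N·m at yaw ≈0.40, which matches the pot's own yaw, and z went down 3 mm. The lid is home against its stop. I'll release, rise and go over the peg.

Emit:
play_rows --motion '[{"x": 0,"y": 0,"z": 0,"wx": 0,"wy": 0,"wz": 2,"fingers": 8},{"x": 0,"y": 0,"z": 0,"wx": 0,"wy": 0,"wz": 0,"fingers": 44},{"x": 0,"y": 0,"z": 0,"wx": 0,"wy": 0,"wz": 0,"fingers": 44},{"x": 0,"y": 0,"z": 0,"wx": 0,"wy": 0,"wz": 0,"fingers": 44},{"x": 0,"y": 0,"z": 0,"wx": 0,"wy": 0,"wz": 0,"fingers": 44},{"x": 0,"y": 0,"z": 20,"wx": 0,"wy": 0,"wz": 0,"fingers": 44},{"x": 0,"y": 0,"z": 30,"wx": 0,"wy": 0,"wz": 0,"fingers": 44},{"x": 0,"y": 0,"z": 25,"wx": 0,"wy": 0,"wz": 0,"fingers": 44},{"x": -22,"y": 17,"z": 0,"wx": 0,"wy": 0,"wz": -4,"fingers": 44},{"x": -23,"y": 17.5,"z": 0,"wx": 0,"wy": 0,"wz": -4,"fingers": 44},{"x": -23,"y": 17.5,"z": 0,"wx": 0,"wy": 0,"wz": -4,"fingers": 44},{"x": -23,"y": 17.5,"z": 0,"wx": 0,"wy": 0,"wz": -4,"fingers": 44},{"x": 0,"y": 0,"z": 0,"wx": 0,"wy": 0,"wz": 0,"fingers": 44},{"x": 0,"y": 0,"z": 0,"wx": 0,"wy": 0,"wz": 0,"fingers": 44}]'

```text
time_s: 13.95
eef_pos: [0.4292, 0.0749, 0.1933]
orientation: [3.141, -0.001, 0.133]
contact_force: [0.6, -0.1, 0.4]
grip_width: 0.044
grasp_force: 0.0
```

```bash
python3 st.py
```

```text
{'time_s': 13.95, 'eef_pos': array([0.429, 0.075, 0.193]), 'orientation': array([ 3.141e+00, -1.000e-03,  1.330e-01]), 'contact_force': array([ 0.601, -0.093,  0.352]), 'moment': array([0.02 , 0.011, 0.026]), 'grip_width': 0.04395062963121375, 'grasp_force': 0.0}
```

Emit:
play_rows --motion '[{"x": 0,"y": 0.5,"z": -20,"wx": 0,"wy": 0,"wz": 0,"fingers": 44},{"x": 0,"y": 0,"z": -15,"wx": 0,"wy": 0,"wz": 0,"fingers": 44},{"x": 0,"y": 0,"z": -10,"wx": 0,"wy": 0,"wz": 0,"fingers": 44},{"x": 0,"y": 0,"z": -8,"wx": 0,"wy": 0,"wz": 0,"fingers": 44},{"x": 0,"y": 0,"z": -6,"wx": 0,"wy": 0,"wz": 0,"fingers": 44},{"x": 0,"y": 0,"z": 0,"wx": 0,"wy": 0,"wz": 0,"fingers": 44}]'

```text
time_s: 14.55
eef_pos: [0.4288, 0.0753, 0.1333]
orientation: [-3.141, 0.001, 0.131]
contact_force: [-0.4, 1.1, 0.3]
grip_width: 0.0441
grasp_force: 0.0
```

Emit:
play_rows --motion '[{"x": 0,"y": 0,"z": 0,"wx": 0,"wy": 0,"wz": 0,"fingers": 10},{"x": 0,"y": 0,"z": 0,"wx": 0,"wy": 0,"wz": 0,"fingers": 10},{"x": 0,"y": 0,"z": 0,"wx": 0,"wy": 0,"wz": 0,"fingers": 10},{"x": 0,"y": 0,"z": 0,"wx": 0,"wy": 0,"wz": 0,"fingers": 10},{"x": 0,"y": 0,"z": 0,"wx": 0,"wy": 0,"wz": 0,"fingers": 10}]' --force 15

```text
time_s: 15.05
eef_pos: [0.4293, 0.0754, 0.1343]
orientation: [3.141, -0.001, 0.131]
contact_force: [0.7, -0.0, 1.2]
grip_width: 0.0152
grasp_force: 15.0
```

```bash
python3 st.py
```

```text
{'time_s': 15.05, 'eef_pos': array([0.429, 0.075, 0.134]), 'orientation': array([ 3.141e+00, -1.000e-03,  1.310e-01]), 'contact_force': array([ 0.676, -0.042,  1.24 ]), 'moment': array([ 0.034, -0.002, -0.033]), 'grip_width': 0.015156855334258184, 'grasp_force': 14.999980023130774}
```

```bash
python3 -c "
import numpy as np
t=np.radians(np.r_[188.1:113:-5]);t=np.r_[188.1-np.arange(16)*5]
p=np.c_[486.4+58*np.cos(np.radians(t)),83.5+58*np.sin(np.radians(t))];print(np.diff(p,axis=0).round(1).tolist(),p[0],p[-1])"
```

```text
[[-0.5, 5.0], [-0.1, 5.1], [0.4, 5.0], [0.8, 5.0], [1.3, 4.9], [1.7, 4.8], [2.1, 4.6], [2.5, 4.4], [2.9, 4.2], [3.2, 3.9], [3.5, 3.6], [3.8, 3.3], [4.1, 2.9], [4.4, 2.6], [4.6, 2.2]] [428.97862785  75.32772855] [463.64444724 136.84964684]
```

Emit:
play_rows --motion '[{"x": -0.5,"y": 5,"z": 0,"wx": 0,"wy": 0,"wz": -5,"fingers": 10},{"x": -0.1,"y": 5.1,"z": 0,"wx": 0,"wy": 0,"wz": -5,"fingers": 10},{"x": 0.4,"y": 5,"z": 0,"wx": 0,"wy": 0,"wz": -5,"fingers": 10},{"x": 0.8,"y": 5,"z": 0,"wx": 0,"wy": 0,"wz": -5,"fingers": 10},{"x": 1.3,"y": 4.9,"z": 0,"wx": 0,"wy": 0,"wz": -5,"fingers": 10}]'

```text
time_s: 15.55
eef_pos: [0.4311, 0.1006, 0.1343]
orientation: [-3.142, -0.001, -0.308]
contact_force: [-0.9, 0.1, 2.2]
grip_width: 0.0156
grasp_force: 15.0
```

```bash
python3 st.py
```

```text
{'time_s': 15.55, 'eef_pos': array([0.431, 0.101, 0.134]), 'orientation': array([-3.142e+00, -1.000e-03, -3.080e-01]), 'contact_force': array([-0.9  ,  0.059,  2.21 ]), 'moment': array([0.036, 0.081, 0.133]), 'grip_width': 0.01559252596482883, 'grasp_force': 14.997775498777628}
```

Emit:
play_rows --motion '[{"x": 1.7,"y": 4.8,"z": 0,"wx": 0,"wy": 0,"wz": -5,"fingers": 10},{"x": 2.1,"y": 4.6,"z": 0,"wx": 0,"wy": 0,"wz": -5,"fingers": 10},{"x": 2.5,"y": 4.4,"z": 0,"wx": 0,"wy": 0,"wz": -5,"fingers": 10},{"x": 2.9,"y": 4.2,"z": 0,"wx": 0,"wy": 0,"wz": -5,"fingers": 10},{"x": 3.2,"y": 3.9,"z": 0,"wx": 0,"wy": 0,"wz": -5,"fingers": 10},{"x": 3.5,"y": 3.6,"z": 0,"wx": 0,"wy": 0,"wz": -5,"fingers": 10},{"x": 3.8,"y": 3.3,"z": 0,"wx": 0,"wy": 0,"wz": -5,"fingers": 10},{"x": 4.1,"y": 2.9,"z": 0,"wx": 0,"wy": 0,"wz": -5,"fingers": 10}]'

```text
time_s: 16.35
eef_pos: [0.4547, 0.1331, 0.1343]
orientation: [-3.141, 0.001, -1.006]
contact_force: [-0.9, 3.6, 3.0]
grip_width: 0.0157
grasp_force: 15.0
```

```bash
python3 st.py
```

```text
{'time_s': 16.35, 'eef_pos': array([0.455, 0.133, 0.134]), 'orientation': array([-3.141e+00,  1.000e-03, -1.006e+00]), 'contact_force': array([-0.87 ,  3.613,  2.951]), 'moment': array([0.635, 0.193, 0.16 ]), 'grip_width': 0.015694596759070846, 'grasp_force': 14.997997507452965}
```

Emit:
play_rows --motion '[{"x": 4.4,"y": 2.6,"z": 0,"wx": 0,"wy": 0,"wz": -5,"fingers": 10},{"x": 4.6,"y": 2.2,"z": 0,"wx": 0,"wy": 0,"wz": -5,"fingers": 10},{"x": 0,"y": 0,"z": 0,"wx": 0,"wy": 0,"wz": 0,"fingers": 10}]'

```text
time_s: 16.65
eef_pos: [0.4642, 0.1383, 0.1343]
orientation: [-3.14, 0.002, -1.179]
contact_force: [-0.1, 6.0, 2.6]
grip_width: 0.0152
grasp_force: 15.0
```

```bash
python3 st.py
```

```text
{'time_s': 16.65, 'eef_pos': array([0.464, 0.138, 0.134]), 'orientation': array([-3.140e+00,  2.000e-03, -1.179e+00]), 'contact_force': array([-0.111,  6.023,  2.561]), 'moment': array([ 0.98 , -0.011,  0.011]), 'grip_width': 0.015197767812456282, 'grasp_force': 15.001413929276168}
```

Emit:
play_rows --motion '[{"x": 1.8,"y": 0.8,"z": 0,"wx": 0,"wy": 0,"wz": -1,"fingers": 10},{"x": 1.8,"y": 0.6,"z": 0,"wx": 0,"wy": 0,"wz": -1,"fingers": 10},{"x": 0,"y": 0,"z": 0,"wx": 0,"wy": 0,"wz": 0,"fingers": 10}]'

```text
time_s: 16.95
eef_pos: [0.4644, 0.1382, 0.1341]
orientation: [3.135, 0.001, -1.212]
contact_force: [-13.1, -0.1, 12.1]
grip_width: 0.0155
grasp_force: 15.0
```

```bash
python3 st.py
```

```text
{'time_s': 16.95, 'eef_pos': array([0.464, 0.138, 0.134]), 'orientation': array([ 3.135e+00,  1.000e-03, -1.212e+00]), 'contact_force': array([-13.106,  -0.104,  12.092]), 'moment': array([-0.093,  2.049, -0.055]), 'grip_width': 0.01548339955874458, 'grasp_force': 14.975279923528433}
```

The peg is firmly stopped: −13 N and no more travel, at the expected angle. I'll release, rise and back away.

Emit:
play_rows --motion '[{"x": 0,"y": 0,"z": 0,"wx": 0,"wy": 0,"wz": 0,"fingers": 44},{"x": 0,"y": 0,"z": 0,"wx": 0,"wy": 0,"wz": 0,"fingers": 44},{"x": -2,"y": -1,"z": 0,"wx": 0,"wy": 0,"wz": 0,"fingers": 44},{"x": 0,"y": 0,"z": 0,"wx": 0,"wy": 0,"wz": 0,"fingers": 44},{"x": 0,"y": 0,"z": 15,"wx": 0,"wy": 0,"wz": 0,"fingers": 44},{"x": 0,"y": 0,"z": 30,"wx": 0,"wy": 0,"wz": 0,"fingers": 44},{"x": 0,"y": 0,"z": 40,"wx": 0,"wy": 0,"wz": 0,"fingers": 44},{"x": 0,"y": 0,"z": 40,"wx": 0,"wy": 0,"wz": 0,"fingers": 44},{"x": -20,"y": -30,"z": 0,"wx": 0,"wy": 0,"wz": 0,"fingers": 44},{"x": -20,"y": -40,"z": 0,"wx": 0,"wy": 0,"wz": 0,"fingers": 44},{"x": -10,"y": -40,"z": 0,"wx": 0,"wy": 0,"wz": 0,"fingers": 44},{"x": 0,"y": -45,"z": 0,"wx": 0,"wy": 0,"wz": 0,"fingers": 44},{"x": 0,"y": -45,"z": 0,"wx": 0,"wy": 0,"wz": 0,"fingers": 44},{"x": 0,"y": -45,"z": 0,"wx": 0,"wy": 0,"wz": 0,"fingers": 44},{"x": 0,"y": -40,"z": 0,"wx": 0,"wy": 0,"wz": 0,"fingers": 44},{"x": 0,"y": 0,"z": 0,"wx": 0,"wy": 0,"wz": 0,"fingers": 44}]'

```text
time_s: 18.55
eef_pos: [0.4149, -0.1519, 0.2588]
orientation: [3.141, -0.001, -1.218]
contact_force: [0.8, 0.7, -1.2]
grip_width: 0.0437
grasp_force: 0.0
```

```bash
python3 st.py; python3 - <<'E'
from workcell import arm
import cv2,numpy as np
k=5
f=lambda n,x,y:cv2.resize(arm.get_image(n)["frame"][y:y+110,x:x+80],None,fx=k,fy=k,interpolation=cv2.INTER_CUBIC)
cv2.imwrite("pics/fin.png",cv2.convertScaleAbs(np.hstack([f("scene",285,200),f("top",270,205)]),alpha=1.4,beta=25))
E
```

```text
{'time_s': 18.55, 'eef_pos': array([ 0.415, -0.152,  0.259]), 'orientation': array([ 3.141e+00, -1.000e-03, -1.218e+00]), 'contact_force': array([ 0.783,  0.662, -1.247]), 'moment': array([ 0.098, -0.073,  0.01 ]), 'grip_width': 0.04370457111627861, 'grasp_force': 0.0}
```

View pics/fin.png

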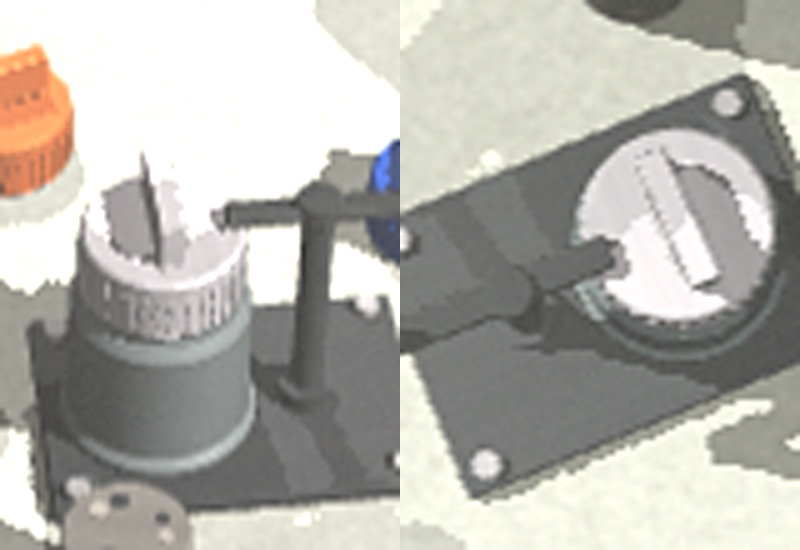

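The final picture shows the lid seated with its bar along the pot's x (top crop, 645,160 to 705,285). The lever's nose lies over the rim at (615,255), pointing at the axis, and the arm is clear. I'll hand in.

```bash
python3 -c "
from workcell import arm
print(arm.close_job())"
```

```text
the job is handed in; nothing more can be done
None
```

The lid was turned counter-clockwise until it dropped, then clockwise to its home stop, the lever was swung to its stop with the nose over the rim, and I handed the job in at about 18.6 s; no verdict came back.

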